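# Lid the lab pots and close the kit drawer

## Task

Put the blue lid on the blue pot and the yellow lid on the yellow pot where they stand in the open drawer, each sitting flat and fully on, and then gently push the drawer fully home until it seats. Leave the red lid, the plaster cast and the spatula where they are.

Things in the scene. Friction and masses are not known exactly. Their poses are not given: they have to be found in the camera images.
- lid_blue: round blue plastic lid, 68 mm across, 30 g: 9 mm deep open skirt (inner diameter 63 mm) under a 3 mm flat top; on the top's middle a round knob of the same colour, 18 mm across, 16 mm high, from 12 to 28 mm above the origin. Origin: centre of the skirt's lower edge, z up. Starts skirt down on the table. 
- lid_yellow: round yellow plastic lid, 68 mm across, 30 g: 9 mm deep open skirt (inner diameter 63 mm) under a 3 mm flat top; on the top's middle a round knob of the same colour, 18 mm across, 16 mm high, from 12 to 28 mm above the origin. Origin: centre of the skirt's lower edge, z up. Starts skirt down on the table. 
- pot_blue: round open blue plastic pot, 56 mm across and 35 mm high, tapering over its top 12 mm to 50 mm at the rim, about 90 g, standing loose on the floor of the open drawer. Origin: centre of its underside, z up. Its lid drops over it with about 4 mm of play all round; fully on, the lid's top rests on the pot's rim and the lid's origin is 26 mm above the pot's origin.
- pot_yellow: round open yellow plastic pot, 56 mm across and 35 mm high, tapering over its top 12 mm to 50 mm at the rim, about 90 g, standing loose on the floor of the open drawer. Origin: centre of its underside, z up. Its lid drops over it with about 4 mm of play all round; fully on, the lid's top rests on the pot's rim and the lid's origin is 26 mm above the pot's origin.
- unit: low cream and olive one-drawer unit fixed on the table, 280 mm wide, 210 mm deep, 92 mm high. Origin: at table height in the middle of its front face (the drawer's mouth); x points into the unit, away from the robot, z up. The opening is clear to 80 mm above the table: a pot with its lid fully on passes under.
- drawer_front (a point): middle of the outer face of the drawer's cream front panel, 45 mm above the table; the panel is 280 mm wide, 12 mm thick, from 3 to 89 mm above the table, flat with a black strip along its top and no handle. Axes as unit: x is the direction to push. The drawer's floor is 14 mm and its side walls' top 38 mm above the table.
- drawer (a joint): how far the drawer is pulled out, m: 0 fully home, 0.175 the most. It starts between 0.145 and 0.17. It slides with 1 to 2 N of friction; a sprung catch resists by up to about 4 N more from about 14 mm, gives way at about 7 mm and then snaps it home against the stop at 0, where it stays.
- lid_red: round red plastic lid, 68 mm across, 30 g: 9 mm deep open skirt (inner diameter 63 mm) under a 3 mm flat top; on the top's middle a round knob of the same colour, 18 mm across, 16 mm high, from 12 to 28 mm above the origin. Origin: centre of the skirt's lower edge, z up. Starts skirt down on the table. Its pot is not here.
- cast: cream plaster dental cast with a row of teeth, 50 x 62 x 32 mm, 120 g, lying on the table; origin at the centre of its underside.
- spatula: hand spatula lying on the table along its x axis, wooden handle and flat steel blade, about 200 mm long; origin near its middle, at table height.
Not all that is in view belongs to the job. Leave any brown or orange look-alike of the lid_blue alone.

How it is judged:
By the outcome, as a careful person would: the job done as asked, in the order asked, and still so for the second after the job is handed in, with the robot touching nothing.
It also fails if it takes over 67 s, if anything falls off the work surface, if the arm or the gripper's body presses on something with over 40 N, if the wrist force passes 120 N, or if a joint passes its speed limit or range.

## Robot

A 6-joint arm with a two-finger parallel gripper is mounted at the origin on the work surface. World frame = base frame: x ahead of the robot, y to its left, z up, the work surface at z = 0. Lengths are in m, angles in rad, forces in N, time in s.
With the tool pointing down it reaches from about 0.275 to 0.825 m from the base axis. Payload 5.2 kg.
Tool frame: the origin (TCP) lies on the centre line of the jaws, within the pads' length; the fingertips stand r.tip_extent ahead of it and the grasp point (between the pads) lies 8 mm behind it (r.tip_extent is the distance from the TCP to the fingertips, in m); z points along the fingers, y is the line along which they close (so a half turn about z gives the same grasp; the last joint's range is limited). The gripper opens to 93 mm and grips with 3 to 60 N. Pads are 15 mm wide; open, the fingers measure 128 mm over their backs; the gripper's body (75 mm by 188 mm) begins 65 mm behind the grasp point.
Start: joints at [-1.545, 0.259, 1.535, -0, 1.348, -0.203], TCP at [0.125, -0.536, 0.23] pointing down, gripper open.
Joint ranges: [-3.14, 3.14], [-0.91, 2.08], [0.19, 2.58], [-1.22, 4.36], [0.22, 2.71], [-3.12, 3.12]. Speed limits (rad/s): [2.57, 2.57, 3.14, 3.14, 3.14, 3.14].

## Interface

Orientations are given as [roll, pitch, yaw] about the fixed x, y, z axes, in that order (R = Rz(yaw) Ry(pitch) Rx(roll)).
In Python, from plant import r gives the robot as it stands.
- The arm moves only by the tool apply_moves, never from a script. Its argument "motion" is a list of rows, each a list of 3 entries, a list of its own where there are three numbers: the shift along the tool's x, y, z in cm, then the turn, a rotation vector about the tool's x, y, z in rad, then the gripper's target within -1 to 1 (fully open at 1, half-way at 0, shut at -1). In form: [[[x, y, z], [rx, ry, rz], grip], ...]. A call has exactly 5 rows; each row is the pose to reach, as a shift and turn from the pose commanded when the call began, along the tool's axes at that moment; what a row does not reach only later rows make up. A row lasts 1/8 s, in which the tool goes at most 62.5 mm and 10.7 degrees, less where a joint would pass 70% of its speed; a pose out of reach is approached as far as the arm can. A call with a gripper value outside its range is refused whole. The fingers move at their own pace and stop on an object; "squeeze" is the grip in N (left out, the last holds). Time passes only in rows, so rows that repeat a pose let the fingers close, or fill a call up. It gives the time, the measured TCP pose, the force, the opening and the grip force at its end, in the units of the state.
- r.sense(): the state, without advancing time (a new reading comes with each control period).
- r.grab_frame(name): name is "scene" or "top" or "wrist"; returns (picture, depth): 400x640x3 uint8, red, green, blue; 400x640 float32, m along the optical axis (not along the pixel's ray), 0 where there is no reading.
- r.calibration(name): a dict with "mtx" (3x3 intrinsics, pixels), "k1" (the pictures are not rectified: a ray, as slopes to the right and down, at radius r is drawn at 1 + k1 r^2 times it, then the intrinsics apply), "rvec" (rotation vector, rad) and "tvec" (3), from world to camera coordinates, as OpenCV has them. Camera axes: x right, y down, z forward; pixel columns grow to the right and rows downward; lengths in m; the calibration is good to about 2 mm. A picture is of the moment at which its call begins: read the wrist's pose just before it. calibration takes no time and is no camera call; for the wrist camera it gives the pose at the moment of the call.
- r.hand_in(): hands the job in; it is judged then, once.
Trained networks look in the newest picture that a camera, given by its name, has taken for a name from the list of things; names that differ only in an ending like _2 or _b are one class to them, and where a whole thing is asked for, a point or a joint stands for the part that bears it (a point fixed in the world has none). Each returns a list of dicts, best first, with "conf" (0 to 1); they miss things now and then, are a little off and sometimes report something else, mostly with a low value. They report only what shows in the picture. A call takes as long as a camera call. They do not tell look-alikes from the thing itself.
- r.recognise(query, camera): "centre" ([x, y, z] in m, in world coordinates, good to about 4 mm: the middle of the surface that is visible of it).
- r.spot_point(query, camera): "centre" ([x, y, z] in m, in world coordinates, good to about 4 mm: a listed point, or the origin of a listed thing).
The state is a dict: "t": time; "joint_positions": joint angles; "qd": joint speeds; "joint_efforts": joint torques, N m; "tool_pos": TCP position; "tcp_rot": TCP orientation; "ft_force": force on the tool from outside, world axes, zero at the start; "torque": the same for the moment, N m; "width": opening from 0.0 (shut) to 1.0 (fully open); "grip_force": force on a finger pad.
Only numpy, scipy, OpenCV 4.12 (cv2) and the standard library are available. Lean on these libraries where they do the work, as an engineer would, in place of code of your own. Each camera call takes 0.05 s, during which the arm holds its last target. There are 200 camera calls.

## Working session

There is one attempt and no reset: what is moved stays moved. The work goes in short steps, Python scripts to look and compute and a tool call to move; the robot and the scene stay as the last step left them, time stands still between calls to the robot, and variables do not carry over. Pictures are saved under pics/ and viewed, at most 10 in all, crops included, and the job is handed in when it is done.

Besides the shell and the picture viewer there is one more tool, called after "Request:" as name(argument=value, ...) on one line, values as JSON. apply_moves: Moves the arm, as the interface text tells. Its arguments: {"type":"object","properties":{"motion":{"type":"array","items":{"type":"array"}},"squeeze":{"type":"number"}},"required":["motion"]}

```bash
ls; mkdir -p pics; cat > h.py <<'E'
import numpy as np, cv2
from scipy.spatial.transform import Rotation as R
from plant import r
def world(cam, px, d, cal=None):
    c=cal or r.calibration(cam); K=np.array(c["mtx"],float); k=c["k1"]
    px=np.atleast_2d(px).astype(float)
    q=np.c_[(px[:,0]-K[0,2])/K[0,0],(px[:,1]-K[1,2])/K[1,1]]
    p=q.copy()
    for _ in range(20): p=q/(1+k*(p**2).sum(1,keepdims=True))
    d=np.atleast_1d(d)[:,None]
    Rm=cv2.Rodrigues(np.array(c["rvec"],float))[0]
    return (np.c_[p,np.ones(len(p))]*d-np.array(c["tvec"],float).ravel())@Rm
def save(n,im): cv2.imwrite(f"pics/{n}.png",im[:,:,::-1])
E
python3 - <<'E'
from h import *
s=r.sense(); print(s, r.tip_extent)
for c in("scene","top"):
    im,d=r.grab_frame(c); save(c+"0",im); np.save(c+"0.npy",d); cal=r.calibration(c); print(c,cal)
    for q in("lid_blue","lid_yellow","pot_blue","pot_yellow","drawer_front","unit"):
        for o in r.spot_point(q,c)[:3]: print(c,q,np.round(o["centre"],3),round(o["conf"],2))
E
```

```text
pics
{'t': 0.0, 'joint_positions': array([-1.54482340e+00,  2.59307822e-01,  1.53607997e+00,  1.55712622e-05,
        1.34797453e+00, -2.02786343e-01]), 'qd': array([ 0.00010977, -0.00057673, -0.00044732, -0.00078439,  0.00115587,
        0.0013239 ]), 'joint_efforts': array([ 1.45885453e-03, -4.37299848e+01, -2.84002554e+01,  7.20046344e-02,
        4.13799123e-02, -1.13745039e-04]), 'tool_pos': array([ 0.12474491, -0.53513403,  0.22883786]), 'tcp_rot': array([-3.13986230e+00, -3.71279128e-04,  2.28755496e-01]), 'ft_force': array([-0.30903285,  0.13026617, -0.92063078]), 'torque': array([ 0.00180716, -0.02492734, -0.02592488]), 'grip_force': 0.0, 'width': 1.0021225419653874} 0.011
scene {'mtx': array([[453.36770295,   0.        , 322.20794175],
       [  0.        , 453.36770295, 197.5177635 ],
       [  0.        ,   0.        ,   1.        ]]), 'k1': -0.06043743809663266, 'rvec': array([ 1.72772235,  1.83547011, -0.71766015]), 'tvec': array([ 0.05419693, -0.37925715,  1.92051739])}
scene lid_blue [ 0.444  0.208 -0.   ] 0.54
scene lid_blue [ 0.452  0.328 -0.004] 0.49
scene lid_yell
[... 377 characters left out ...]
tx': array([[510.417827  ,   0.        , 318.72522082],
       [  0.        , 510.417827  , 198.72116217],
       [  0.        ,   0.        ,   1.        ]]), 'k1': -0.044278046599658706, 'rvec': array([ 2.15468478, -2.10345144,  0.19407268]), 'tvec': array([-0.02343598,  0.5936282 ,  1.31610006])}
top lid_blue [0.445 0.326 0.   ] 0.87
top lid_blue [0.438 0.207 0.003] 0.79
top lid_yellow [ 0.462 -0.318  0.001] 0.92
top lid_yellow [ 0.691 -0.007 -0.001] 0.31
top pot_blue [0.624 0.059 0.016] 0.89
top pot_yellow [ 0.606 -0.062  0.014] 0.61
top pot_yellow [0.625 0.058 0.014] 0.2
top drawer_front [ 0.531 -0.004  0.046] 0.8
top unit [ 0.693 -0.008 -0.003] 0.58
top unit [ 0.463 -0.318  0.001] 0.43
```

View pics/top0.png

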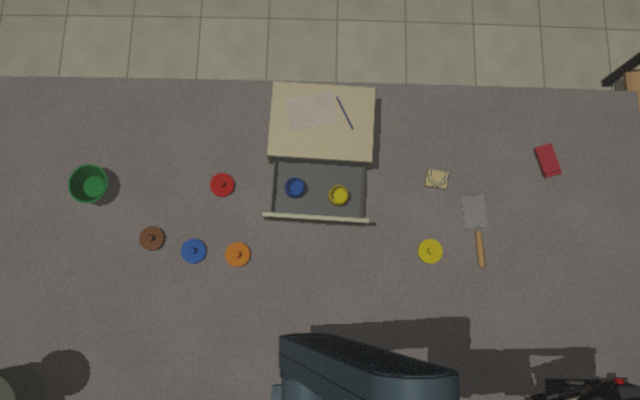

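View pics/scene0.png

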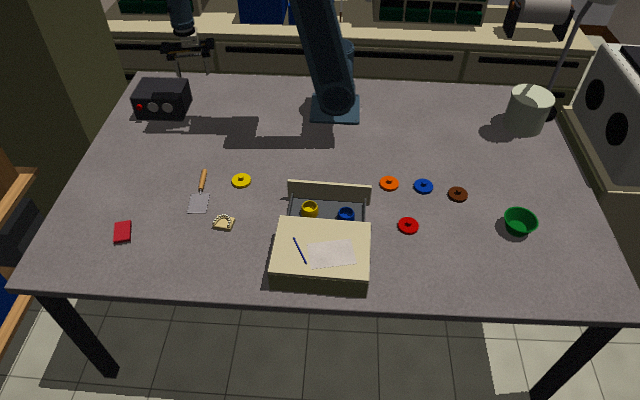

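The top view shows the blue lid at (193,251), between its brown (151,238) and orange (237,254) look-alikes. The yellow lid is at (430,251), the blue pot at (295,187) and the yellow pot at (339,195). The scene view agrees. I'll go to the blue lid first.

Request:
apply_moves(motion=[[[26.8,-15.8,0],[0,0,0.229],0],[[26.8,-15.8,0],[0,0,0.229],0],[[26.8,-15.8,0],[0,0,0.229],0],[[26.8,-15.8,0],[0,0,0.229],0],[[26.8,-15.8,0],[0,0,0.229],0]])

```text
t: 1.32
tool_pos: [0.3512, -0.3196, 0.23]
tcp_rot: [3.141, -0.001, -0.001]
ft_force: [0.2, -0.7, -0.4]
width: 0.521
grip_force: 0.0
```

Request:
apply_moves(motion=[[[4,-31,0],[0,0,0],0],[[4,-31,0],[0,0,0],0],[[4,-31,0],[0,0,0],0],[[4,-31,0],[0,0,0],0],[[4,-31,0],[0,0,0],0]])

```text
t: 1.95
tool_pos: [0.3901, -0.0092, 0.2301]
tcp_rot: [3.141, -0.002, -0.001]
ft_force: [0.9, 0.0, -0.3]
width: 0.5
grip_force: 0.0
```

```bash
python3 - <<'E'
from h import *
s=r.sense(); print(s["t"],s["tool_pos"],s["tcp_rot"])
c=r.calibration("wrist"); Rm=cv2.Rodrigues(np.array(c["rvec"]))[0]
print("cam pos",-Rm.T@c["tvec"],"fwd",Rm[2],"right",Rm[0],c["mtx"][0,0])
E
```

```text
1.95 [ 0.39009384 -0.00924094  0.23009645] [ 3.14121037e+00 -1.53925947e-03 -7.91983618e-04]
cam pos [ 0.46141562 -0.0099998   0.38594005] fwd [-2.57820288e-01 -2.76503228e-04 -9.66192849e-01] right [ 9.10880347e-04 -9.99999584e-01  4.31173538e-05] 358.9122664147015
```

Request:
apply_moves(motion=[[[5.5,-30.5,3],[0,0,0],0],[[5.5,-30.5,3],[0,0,0],0],[[5.5,-30.5,3],[0,0,0],0],[[5.5,-30.5,3],[0,0,0],0],[[5.5,-30.5,3],[0,0,0],0]])

```text
t: 2.58
tool_pos: [0.4452, 0.2962, 0.1997]
tcp_rot: [-3.142, -0.001, 0.0]
ft_force: [0.5, -0.9, 0.4]
width: 0.501
grip_force: 0.0
```

```bash
cat > look.py <<'E'
from h import *
import sys
# wrist look: names+, hsv blobs measured by depth
HUE={"blue":(105,125),"yellow":(22,34)}
def look(col, name):
    c=r.calibration("wrist"); im,d=r.grab_frame("wrist"); save(name,im)
    hsv=cv2.cvtColor(im,cv2.COLOR_RGB2HSV); lo,hi=HUE[col]
    m=((hsv[...,0]>=lo)&(hsv[...,0]<=hi)&(hsv[...,1]>140)&(hsv[...,2]>40)).astype(np.uint8)
    n,lab,st,cen=cv2.connectedComponentsWithStats(m)
    for i in range(1,n):
        if st[i,4]<150: continue
        v,u=np.nonzero((lab==i)&(d>0)); P=world("wrist",np.c_[u,v],d[v,u],c)
        z=P[:,2]; print(col,"px",cen[i].round(),"n",st[i,4],"z pct",np.percentile(z,[5,25,50,75,95]).round(4))
        zt=np.percentile(z,97); T=P[z>zt-.005]
        for t in (T,P[abs(z-np.median(z))<.004]):
            (cx,cy),rad=cv2.minEnclosingCircle((t[:,:2]*1000).astype(np.float32))
            print("   top" if t is T else "   med", "circle",round(cx,1),round(cy,1),"rad",round(rad,1),"mean",(t.mean(0)*1000).round(1))
E
python3 - <<'E'
from look import *
s=r.sense(); print(s["t"],s["tool_pos"])
look("blue","wb1")
for q in("lid_blue",):
    for o in r.spot_point(q,"wrist")[:3]: print(q,np.round(o["centre"],4),round(o["conf"],2))
E
```

```text
2.575 [0.44518588 0.29622701 0.19968767]
blue px [294. 181.] n 2323 z pct [0.0115 0.0122 0.0127 0.0133 0.0285]
   top circle 447.7 328.0 rad 8.7 mean [447.5 327.6  28.4]
   med circle 447.9 327.2 rad 32.8 mean [444.5 320.1  12.6]
lid_blue [ 0.4776  0.4451 -0.004 ] 0.82
lid_blue [ 0.4484  0.3319 -0.0009] 0.72
lid_blue [ 0.4425  0.2108 -0.0013] 0.59
```

View pics/wb1.png

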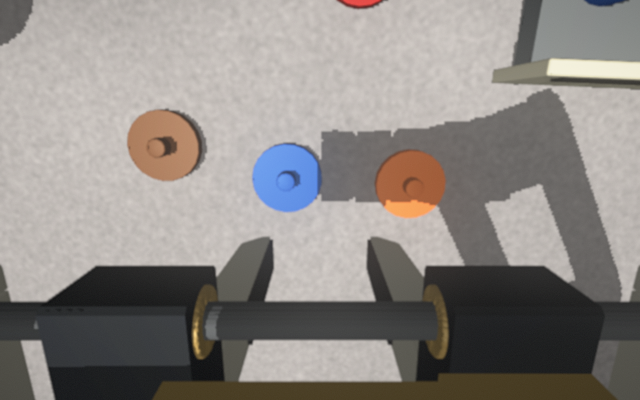

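The wrist view shows the blue lid at (287,178) with its knob at (447.7, 327.8) mm and 28.4 mm high. I'll grasp it there.

Request:
apply_moves(motion=[[[0.3,-3.15,6],[0,0,0],-0.1],[[0.3,-3.15,10],[0,0,0],-0.1],[[0.3,-3.15,15],[0,0,0],-0.1],[[0.3,-3.15,17.4],[0,0,0],-0.1],[[0.3,-3.15,17.4],[0,0,0],-0.1]], squeeze=12)

```text
t: 3.3
tool_pos: [0.4479, 0.3245, 0.025]
tcp_rot: [3.141, 0.001, -0.001]
ft_force: [0.1, 0.1, 0.0]
width: 0.449
grip_force: 0.0
```

Request:
apply_moves(motion=[[[0,0,0],[0,0,0],-1],[[0,0,0],[0,0,0],-1],[[0,0,0],[0,0,0],-1],[[0,0,0],[0,0,0],-1],[[0,0,0],[0,0,0],-1]])

```text
t: 3.92
tool_pos: [0.4483, 0.3253, 0.026]
tcp_rot: [3.142, -0.001, -0.0]
ft_force: [0.2, -1.7, 1.5]
width: 0.19
grip_force: 12.0
```

Request:
apply_moves(motion=[[[0,0,-5],[0,0,0],-1],[[0,0,-10],[0,0,0],-1],[[0,0,-16],[0,0,0],-1],[[4,5,-17.4],[0,0,0],-1],[[8,9,-17.4],[0,0,0],-1]])

```text
t: 4.55
tool_pos: [0.5293, 0.2353, 0.2021]
tcp_rot: [-3.14, -0.004, 0.002]
ft_force: [1.3, 0.9, -0.3]
width: 0.19
grip_force: 12.0
```

Request:
apply_moves(motion=[[[0,23.7,-3],[0,0,0],-1],[[0,23.7,-3],[0,0,0],-1],[[0,23.7,-3],[0,0,0],-1],[[0,23.7,-3],[0,0,0],-1],[[0,23.7,-3],[0,0,0],-1]])

```text
t: 5.18
tool_pos: [0.5283, -0.005, 0.23]
tcp_rot: [3.141, -0.001, -0.005]
ft_force: [0.1, 0.9, -0.5]
width: 0.193
grip_force: 12.0
```

```bash
python3 - <<'E'
from look import *
s=r.sense(); print(s["t"],s["tool_pos"],s["tcp_rot"])
look("blue","wp1")
look("yellow","wp2")
for q in("pot_blue","pot_yellow","lid_blue"):
    for o in r.spot_point(q,"wrist")[:3]: print(q,np.round(o["centre"],4),round(o["conf"],2))
E
```

```text
5.175 [ 0.52829466 -0.00496641  0.22999742] [ 3.14074525e+00 -8.82184682e-04 -5.38450606e-03]
blue px [252.  74.] n 652 z pct [0.0191 0.0476 0.049  0.0498 0.0508]
   top circle 625.3 55.1 rad 25.2 mean [624.5  52.7  49.4]
   med circle 625.3 55.1 rad 25.2 mean [624.5  52.8  49.4]
blue px [334. 255.] n 3589 z pct [0.2158 0.2164 0.217  0.2316 0.2331]
   top circle 539.6 -7.0 rad 20.7 mean [529.4  -6.  232.9]
   med circle 523.5 -14.2 rad 29.9 mean [527.3 -15.8 216.7]
blue px [289. 227.] n 280 z pct [0.2156 0.2162 0.2165 0.2169 0.2176]
   top circle 540.9 9.9 rad 9.2 mean [540.8   9.2 216.6]
   med circle 540.9 9.9 rad 9.2 mean [540.8   9.2 216.6]
pot_blue [0.6242 0.0549 0.0148] 0.64
lid_blue [0.4408 0.2101 0.0019] 0.66
lid_blue [ 0.5313 -0.0015  0.2037] 0.57
```

View pics/wp1.png

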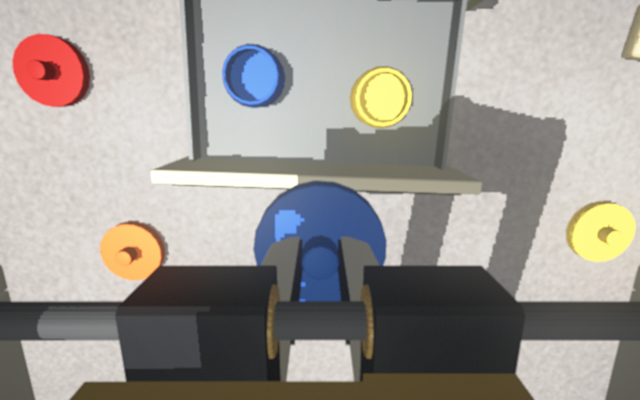

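The blue pot's rim is centred at (625.3, 55.1) mm, 49.4 mm high, at pixel (252,74). The held lid is level at (320,240). The yellow pot is at (382,97). Next I hover over the blue pot.

Request:
apply_moves(motion=[[[5,-3,2],[0,0,0],-1],[[9.7,-6.0,6],[0,0,0],-1],[[9.7,-6.0,10],[0,0,0],-1],[[9.7,-6.0,10],[0,0,0],-1],[[9.7,-6.0,10],[0,0,0],-1]])

```text
t: 6.05
tool_pos: [0.6252, 0.0591, 0.1309]
tcp_rot: [3.141, -0.001, 0.001]
ft_force: [0.1, -0.7, 0.4]
width: 0.188
grip_force: 12.0
```

```bash
python3 - <<'E'
from look import *
for _ in range(3):
    s=r.sense(); print(s["t"],s["tool_pos"].round(4),s["tcp_rot"].round(4)); r.grab_frame("top")
look("blue","wp3")
E
```

```text
6.05 [0.6252 0.0591 0.1309] [ 3.1415e+00 -9.0000e-04  1.0000e-03]
6.1 [0.6258 0.0587 0.1319] [ 3.1413e+00 -3.0000e-03  4.0000e-04]
6.15 [0.626  0.0584 0.1323] [ 3.1412 -0.0039 -0.    ]
blue px [325. 236.] n 7318 z pct [0.118  0.1186 0.1191 0.1198 0.135 ]
   top circle 639.9 54.8 rad 24.6 mean [627.5  57.3 134.7]
   med circle 627.4 57.3 rad 33.0 mean [636.6  54.1 118.9]
```

Request:
apply_moves(motion=[[[-0.2,0.25,1],[0,0,0],-1],[[-0.2,0.25,3],[0,0,0],-1],[[-0.2,0.25,4.5],[0,0,0],-1],[[-0.2,0.25,5.5],[0,0,0],-1],[[-0.2,0.25,6.2],[0,0,0],-1]])

```text
t: 6.88
tool_pos: [0.6229, 0.0558, 0.067]
tcp_rot: [-3.142, 0.0, -0.0]
ft_force: [-0.0, 0.6, -0.5]
width: 0.186
grip_force: 12.0
```

Request:
apply_moves(motion=[[[0,0,0],[0,0,0],-1],[[0,0,0.1],[0,0,0],-1],[[0,0,0.2],[0,0,0],-1],[[0,0,0.2],[0,0,0],-1],[[0,0,0.2],[0,0,0],-1]])

```text
t: 7.5
tool_pos: [0.6232, 0.0559, 0.066]
tcp_rot: [3.142, -0.001, -0.0]
ft_force: [-0.5, -0.7, 0.5]
width: 0.19
grip_force: 12.0
```

Request:
apply_moves(motion=[[[0,0,0],[0,0,0],-0.2],[[0,0,0],[0,0,0],-0.2],[[0,0,0],[0,0,0],-0.2],[[0,0,-3],[0,0,0],-0.2],[[0,0,-7],[0,0,0],-0.2]])

```text
t: 8.12
tool_pos: [0.622, 0.0559, 0.1351]
tcp_rot: [-3.141, 0.003, -0.0]
ft_force: [0.0, 0.5, 0.3]
width: 0.401
grip_force: 0.0
```

Request:
apply_moves(motion=[[[-3,3,-5],[0,0,0],-0.2],[[-9.5,5.5,-9.5],[0,0,0],-0.2],[[-9.5,5.5,-9.5],[0,0,0],-0.2],[[-9.5,5.5,-9.5],[0,0,0],-0.2],[[-9.5,5.5,-9.5],[0,0,0],-0.2]])

```text
t: 8.75
tool_pos: [0.5284, 0.0011, 0.2301]
tcp_rot: [-3.141, 0.0, -0.0]
ft_force: [-0.5, 0.2, -0.4]
width: 0.403
grip_force: 0.0
```

```bash
sed -i 's/"yellow":(22,34)/"yellow":(20,40)/; s/>140)/>90)/' look.py; python3 - <<'E'
from look import *
s=r.sense(); print(s["t"],s["tool_pos"])
look("blue","wp4")
look("yellow","wp5")
E
```

```text
8.75 [0.52835552 0.00107041 0.23014628]
blue px [258.  76.] n 4893 z pct [0.0512 0.0521 0.0527 0.0533 0.0681]
   top circle 623.6 55.4 rad 8.9 mean [623.6  54.9  68.3]
   med circle 623.6 55.2 rad 33.6 mean [624.3  55.   52.6]
yellow px [388.  97.] n 2963 z pct [0.0184 0.0194 0.0203 0.0436 0.0499]
   top circle 606.5 -63.0 rad 26.0 mean [607.2 -60.7  49. ]
   med circle 606.2 -61.8 rad 26.4 mean [607.2 -67.   19.7]
yellow px [606. 232.] n 3161 z pct [0.0065 0.0119 0.0125 0.0132 0.028 ]
   top circle 462.7 -317.2 rad 9.4 mean [ 462.8 -316.    28. ]
   med circle 462.6 -318.1 rad 34.6 mean [ 464.2 -314.9   12.4]
yellow px [416. 327.] n 568 z pct [0.3151 0.3202 0.3228 0.3242 0.3251]
   top circle 555.5 -19.6 rad 7.4 mean [556.4 -19.2 323.4]
   med circle 555.4 -19.1 rad 7.5 mean [556.3 -19.1 323. ]
yellow px [223. 332.] n 495 z pct [0.3172 0.3213 0.3232 0.3243 0.3251]
   top circle 555.2 20.6 rad 7.3 mean [555.9  19.9 323.4]
   med circle 555.2 20.6 rad 7.3 mean [555.7  19.9 323.2]
yellow px [372. 389.] n 9272 z pct [0.3279 0.3301 0.3314 0.3326 0.3337]
   top circle 548.9 -6.3 rad 41.4 mean [550.2  -7.3 331.6]
   med circle 547.2 -5.1 rad 42.6 mean [550.2  -9.2 331.3]
```

View pics/wp5.png

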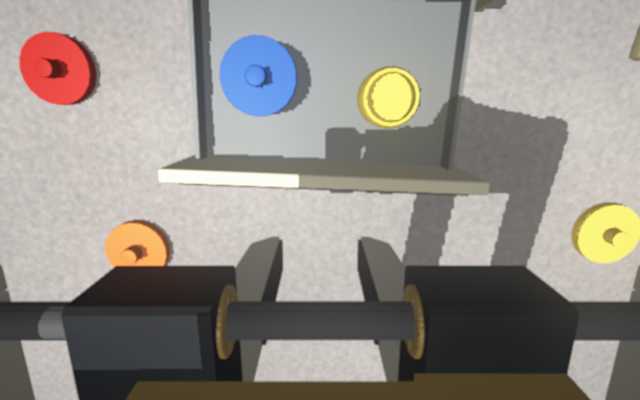

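The blue lid sits flat at pixel (258,76): its top is at 52.6 mm and level, its knob at 68.3 mm, as expected. The yellow lid (606,232) is at (462.7, -317.6) mm and the yellow pot (388,97) at (606.4, -62.5) mm.

Request:
apply_moves(motion=[[[-6.6,30.5,3],[0,0,0],-0.1],[[-6.6,30.5,3],[0,0,0],-0.1],[[-6.6,30.5,3],[0,0,0],-0.1],[[-6.6,30.5,3],[0,0,0],-0.1],[[-6.6,30.5,3],[0,0,0],-0.1]])

```text
t: 9.48
tool_pos: [0.4621, -0.3048, 0.1994]
tcp_rot: [-3.14, 0.001, 0.0]
ft_force: [0.0, 0.6, 0.2]
width: 0.451
grip_force: 0.0
```

```bash
python3 - <<'E'
from look import *
s=r.sense(); print(s["t"],s["tool_pos"],s["tcp_rot"])
look("yellow","wy1")
print(r.sense()["tool_pos"])
E
```

```text
9.475 [ 0.46205377 -0.30478921  0.19938091] [-3.14032921e+00  8.15500880e-04  4.49472625e-04]
yellow px [35. 23.] n 3270 z pct [0.0186 0.0202 0.0275 0.0414 0.0495]
   top circle 596.3 -70.2 rad 23.3 mean [591.9 -78.7  48.3]
   med circle 603.2 -65.0 rad 27.8 mean [595.6 -73.5  27.2]
yellow px [333. 180.] n 3695 z pct [0.0113 0.0121 0.0126 0.0132 0.028 ]
   top circle 462.3 -317.7 rad 8.8 mean [ 462.7 -317.7   28.3]
   med circle 462.0 -317.8 rad 33.9 mean [ 463.1 -317.9   12.5]
yellow px [212. 327.] n 650 z pct [0.2842 0.2897 0.2922 0.2937 0.2948]
   top circle 489.2 -284.0 rad 7.3 mean [ 489.8 -283.8  292.9]
   med circle 489.2 -284.2 rad 7.3 mean [ 489.7 -283.8  292.5]
yellow px [427. 327.] n 680 z pct [0.2839 0.2896 0.2923 0.2938 0.2949]
   top circle 489.4 -327.9 rad 7.5 mean [ 489.9 -327.5  293. ]
   med circle 489.6 -327.8 rad 7.7 mean [ 490.  -327.5  292.5]
yellow px [385. 389.] n 9306 z pct [0.2976 0.2997 0.301  0.3022 0.3033]
   top circle 483.0 -314.8 rad 41.1 mean [ 483.9 -315.6  301.3]
   med circle 480.8 -313.2 rad 42.7 mean [ 483.9 -317.6  300.9]
[ 0.45999607 -0.3124701   0.19840704]
```

Request:
apply_moves(motion=[[[0,1.3,5],[0,0,0],-0.1],[[0,1.3,10],[0,0,0],-0.1],[[0,1.3,12],[0,0,0],-0.1],[[0,1.3,12],[0,0,0],-0.1],[[0,1.3,12],[0,0,0],-0.1]])

```text
t: 10.15
tool_pos: [0.463, -0.3163, 0.0812]
tcp_rot: [3.141, -0.001, 0.0]
ft_force: [0.5, 0.5, -0.4]
width: 0.452
grip_force: 0.0
```

```bash
python3 - <<'E'
from look import *
for i in range(3): print(r.sense()["tool_pos"].round(4)); r.grab_frame("top")
E
```

```text
[ 0.463  -0.3163  0.0812]
[ 0.4631 -0.3166  0.0817]
[ 0.4632 -0.3167  0.082 ]
```

Request:
apply_moves(motion=[[[-0.05,0.1,3],[0,0,0],-0.1],[[-0.05,0.1,4.8],[0,0,0],-0.1],[[-0.05,0.1,5.5],[0,0,0],-0.1],[[-0.05,0.1,5.5],[0,0,0],-0.1],[[-0.05,0.1,5.5],[0,0,0],-1]])

```text
t: 10.92
tool_pos: [0.4622, -0.3177, 0.0268]
tcp_rot: [3.14, -0.001, -0.0]
ft_force: [0.1, 0.7, -0.6]
width: 0.387
grip_force: 0.0
```

Request:
apply_moves(motion=[[[0,0,0],[0,0,0],-1],[[0,0,0],[0,0,0],-1],[[0,0,0],[0,0,0],-1],[[0,0,0],[0,0,0],-1],[[0,0,-1],[0,0,0],-1]])

```text
t: 11.55
tool_pos: [0.461, -0.3165, 0.0353]
tcp_rot: [-3.14, 0.001, -0.0]
ft_force: [0.4, -0.0, -0.2]
width: 0.182
grip_force: 12.0
```

Request:
apply_moves(motion=[[[0,0,-6],[0,0,0],-1],[[0,0,-12],[0,0,0],-1],[[3,-4,-16],[0,0,0],-1],[[6,-9,-18],[0,0,0],-1],[[9,-14,-18],[0,0,0],-1]])

```text
t: 12.18
tool_pos: [0.5533, -0.1765, 0.2188]
tcp_rot: [3.139, -0.004, -0.001]
ft_force: [-0.3, 0.2, 0.6]
width: 0.188
grip_force: 12.0
```

Request:
apply_moves(motion=[[[5.5,-5.5,1],[0,0,0],-1],[[5.5,-11,3],[0,0,0],-1],[[5.5,-11.5,8],[0,0,0],-1],[[5.5,-11.5,8],[0,0,0],-1],[[5.5,-11.5,8],[0,0,0],-1]])

```text
t: 12.8
tool_pos: [0.6073, -0.0632, 0.1373]
tcp_rot: [3.141, -0.001, -0.001]
ft_force: [0.8, -0.4, 0.2]
width: 0.187
grip_force: 12.0
```

```bash
python3 - <<'E'
from look import *
for i in range(3): print(r.sense()["tool_pos"].round(4)); r.grab_frame("top")
look("yellow","wy2"); print(r.sense()["tool_pos"].round(4))
E
```

```text
[ 0.6073 -0.0632  0.1373]
[ 0.6079 -0.0637  0.138 ]
[ 0.608  -0.0638  0.1382]
yellow px [320. 230.] n 9785 z pct [0.0451 0.124  0.1246 0.1253 0.141 ]
   top circle 623.2 -64.5 rad 25.1 mean [614.2 -65.1 158. ]
   med circle 608.3 -64.9 rad 33.7 mean [619.4 -64.8 124.5]
yellow px [272. 320.] n 505 z pct [0.2231 0.228  0.2309 0.2327 0.2339]
   top circle 635.4 -54.9 rad 6.9 mean [636.3 -54.8 232. ]
   med circle 635.1 -54.9 rad 7.5 mean [636.6 -54.8 231.3]
yellow px [368. 320.] n 495 z pct [0.2236 0.2284 0.2313 0.2327 0.2338]
   top circle 635.2 -74.4 rad 7.3 mean [636.3 -74.3 232. ]
   med circle 635.3 -74.4 rad 7.4 mean [636.6 -74.3 231.5]
yellow px [320. 389.] n 9038 z pct [0.2365 0.2386 0.2399 0.2411 0.2422]
   top circle 628.7 -61.4 rad 40.9 mean [629.3 -62.7 240.2]
   med circle 628.7 -61.4 rad 40.9 mean [629.3 -64.6 239.8]
[ 0.6078 -0.0637  0.1379]
```

Request:
apply_moves(motion=[[[-0.2,-0.2,1.5],[0,0,0],-1],[[-0.2,-0.2,3.5],[0,0,0],-1],[[-0.2,-0.2,5.2],[0,0,0],-1],[[-0.2,-0.2,6.3],[0,0,0],-1],[[-0.2,-0.2,6.9],[0,0,0],-1]])

```text
t: 13.62
tool_pos: [0.6044, -0.0601, 0.0659]
tcp_rot: [-3.141, 0.001, -0.0]
ft_force: [-2.4, 1.5, 15.6]
width: 0.19
grip_force: 12.0
```

Request:
apply_moves(motion=[[[0,0,0],[0,0,0],-1],[[0,0,0.1],[0,0,0],-1],[[0,0,0.2],[0,0,0],-1],[[0,0,0.2],[0,0,0],-1],[[0,0,0.2],[0,0,0],-1]])

```text
t: 14.25
tool_pos: [0.6054, -0.0603, 0.0658]
tcp_rot: [3.141, -0.002, -0.0]
ft_force: [-0.4, 0.6, 5.1]
width: 0.189
grip_force: 12.0
```

Request:
apply_moves(motion=[[[0,0,0],[0,0,0],-0.2],[[0,0,0],[0,0,0],-0.2],[[0,0,0],[0,0,0],-0.2],[[0,0,-3],[0,0,0],-0.2],[[0,0,-7],[0,0,0],-0.2]])

```text
t: 14.88
tool_pos: [0.6037, -0.0599, 0.1341]
tcp_rot: [-3.141, 0.003, -0.0]
ft_force: [-0.2, 0.4, 0.3]
width: 0.401
grip_force: 0.0
```

Request:
apply_moves(motion=[[[-3,-3,-5],[0,0,0],-0.2],[[-10,-6,-9.5],[0,0,0],-0.2],[[-10,-6,-9.5],[0,0,0],-0.2],[[-10,-6,-9.5],[0,0,0],-0.2],[[-10,-6,-9.5],[0,0,0],-0.2]])

```text
t: 15.5
tool_pos: [0.5052, -0.0004, 0.2293]
tcp_rot: [3.141, -0.0, -0.0]
ft_force: [-0.6, -0.5, -0.2]
width: 0.4
grip_force: 0.0
```

```bash
python3 - <<'E'
from look import *
s=r.sense(); print(s["t"],s["tool_pos"])
look("blue","wp6")
look("yellow","wp7")
c=r.calibration("wrist"); im,d=r.grab_frame("wrist")
v,u=np.mgrid[0:230,0:640]; v=v.ravel();u=u.ravel(); k=d[v,u]>0
P=world("wrist",np.c_[u,v][k],d[v,u][k],c)
m=(P[:,2]>.084)&(P[:,2]<.094)&(P[:,0]<.58)&(abs(P[:,1])<.2)
print("panel top x",np.percentile(P[m,0],[2,50,98]),"y",P[m,1].min(),P[m,1].max(),"z",np.median(P[m,2]))
for sgn in(-1,1):
    a=m&(sgn*P[:,1]>.08); print(sgn,np.percentile(P[a,0],[2,50,98]))
E
```

```text
15.5 [ 5.05201827e-01 -4.41959602e-04  2.29302498e-01]
blue px [255.  47.] n 5250 z pct [0.0512 0.0521 0.0527 0.0533 0.0682]
   top circle 624.1 55.2 rad 8.9 mean [623.8  54.9  68.5]
   med circle 624.2 55.4 rad 33.8 mean [624.6  55.   52.6]
yellow px [388.  70.] n 5077 z pct [0.0511 0.0521 0.0526 0.0532 0.068 ]
   top circle 605.3 -60.2 rad 9.0 mean [605.1 -60.   68.3]
   med circle 605.2 -60.5 rad 33.8 mean [605.8 -60.3  52.6]
yellow px [222. 333.] n 490 z pct [0.3169 0.3207 0.3223 0.3234 0.3242]
   top circle 531.8 18.4 rad 7.4 mean [532.9  18.2 322.5]
   med circle 531.8 18.4 rad 7.4 mean [532.8  18.2 322.3]
yellow px [417. 338.] n 402 z pct [0.3182 0.3216 0.3227 0.3237 0.3245]
   top circle 531.5 -21.6 rad 6.1 mean [532.3 -20.9 322.8]
   med circle 531.5 -21.6 rad 6.1 mean [532.  -20.9 322.6]
yellow px [373. 389.] n 9217 z pct [0.3271 0.3292 0.3306 0.3317 0.3329]
   top circle 526.0 -7.9 rad 41.1 mean [527.1  -9.  330.8]
   med circle 523.8 -6.5 rad 42.9 mean [527.  -11.1 330.5]
panel top x [0.52835008 0.53804956 0.54703767] y -0.1425410984204893 0.13649054628670768 z 0.08938383294856328
-1 [0.52730523 0.53400185 0.53986652]
1 [0.53524475 0.54212997 0.54837309]
```

View pics/wp7.png

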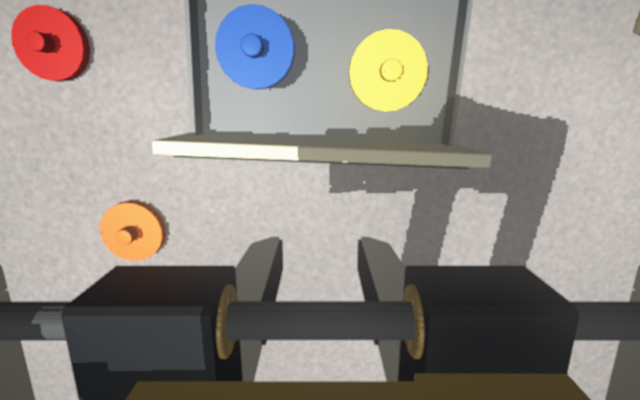

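Both lids sit level: each top is at 52.6 mm, blue at pixel (255,47) and yellow at (388,70). The panel's middle is at x≈0.532 and it is yawed by about -0.037 rad. Next I come down in front of it.

Request:
apply_moves(motion=[[[-3,0,2],[0,0,0.037],-0.2],[[-3,0,8],[0,0,0.037],-0.2],[[-3,0,14],[0,0,0.037],-0.2],[[-3,0,17.3],[0,0,0.037],-0.2],[[-3,0,17.3],[0,0,0.037],-0.2]])

```text
t: 16.27
tool_pos: [0.4725, 0.0001, 0.0538]
tcp_rot: [-3.14, 0.007, -0.038]
ft_force: [0.6, 0.7, 0.5]
width: 0.4
grip_force: 0.0
```

Request:
apply_moves(motion=[[[0.8,0,0],[0,0,0],-0.2],[[1.6,0,0],[0,0,0],-0.2],[[2.4,0,0],[0,0,0],-0.2],[[3.0,0,0],[0,0,0],-0.2],[[3.6,0,0],[0,0,0],-0.2]])

```text
t: 16.9
tool_pos: [0.5112, -0.0014, 0.057]
tcp_rot: [3.142, -0.0, -0.037]
ft_force: [-0.7, -0.4, -0.2]
width: 0.4
grip_force: 0.0
```

Request:
apply_moves(motion=[[[0.6,0,0],[0,0,0],-0.2],[[1.2,0,0],[0,0,0],-0.2],[[1.8,0,0],[0,0,0],-0.2],[[2.5,0,0],[0,0,0],-0.2],[[3.2,0,0],[0,0,0],-0.2]])

```text
t: 17.52
tool_pos: [0.5429, -0.0027, 0.0566]
tcp_rot: [-3.142, 0.0, -0.037]
ft_force: [-1.0, -0.2, 0.3]
width: 0.399
grip_force: 0.7
```

Request:
apply_moves(motion=[[[0.8,0,0],[0,0,0],-0.2],[[1.6,0,0],[0,0,0],-0.2],[[2.4,0,0],[0,0,0],-0.2],[[3.2,0,0],[0,0,0],-0.2],[[4.0,0,0],[0,0,0],-0.2]])

```text
t: 18.15
tool_pos: [0.5832, -0.0041, 0.0567]
tcp_rot: [-3.142, 0.0, -0.037]
ft_force: [-1.8, -0.6, -0.3]
width: 0.403
grip_force: 0.7
```

```bash
python3 - <<'E'
from look import *
s=r.sense(); print(s["t"],s["tool_pos"],s["ft_force"])
im,d=r.grab_frame("top"); c=r.calibration("top")
save("top1",cv2.resize(im[70:270,180:460],None,fx=2.5,fy=2.5))
E
```

```text
18.15 [ 0.58315566 -0.00414897  0.05669631] [-1.8155542  -0.56767638 -0.2564195 ]
```

View pics/top1.png

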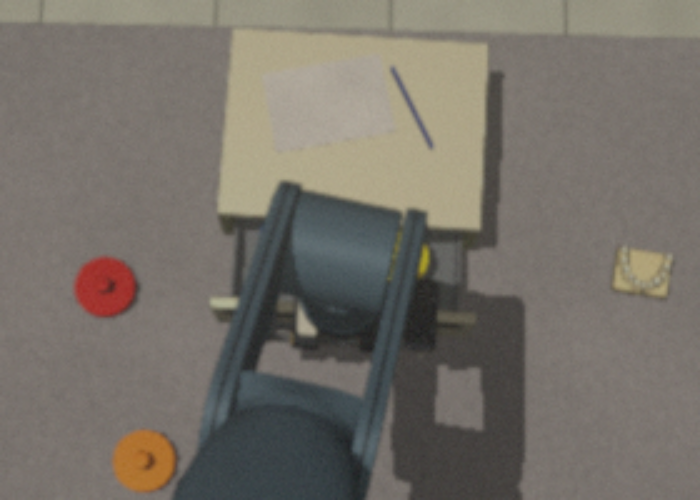

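The top crop shows the drawer sliding in under the fingers, with the yellow lid at (424,262) moving along in place. I continue pushing.

Request:
apply_moves(motion=[[[0.8,0,0],[0,0,0],-0.2],[[1.6,0,0],[0,0,0],-0.2],[[2.4,0,0],[0,0,0],-0.2],[[3.2,0,0],[0,0,0],-0.2],[[4.0,0,0],[0,0,0],-0.2]])

```text
t: 18.82
tool_pos: [0.6232, -0.0057, 0.0568]
tcp_rot: [3.142, -0.0, -0.037]
ft_force: [-1.5, -0.7, 0.6]
width: 0.399
grip_force: 0.7
```

Request:
apply_moves(motion=[[[0.7,0,0],[0,0,0],-0.2],[[1.4,0,0],[0,0,0],-0.2],[[2.1,0,0],[0,0,0],-0.2],[[2.7,0,0],[0,0,0],-0.2],[[3.2,0,0],[0,0,0],-0.2]])

```text
t: 19.45
tool_pos: [0.655, -0.0068, 0.0567]
tcp_rot: [-3.142, 0.0, -0.037]
ft_force: [-0.8, -0.8, 0.1]
width: 0.399
grip_force: 0.7
```

Request:
apply_moves(motion=[[[0.3,0,0],[0,0,0],-0.2],[[0.6,0,0],[0,0,0],-0.2],[[0.9,0,0],[0,0,0],-0.2],[[1.1,0,0],[0,0,0],-0.2],[[1.3,0,0],[0,0,0],-0.2]])

```text
t: 20.08
tool_pos: [0.6657, -0.0072, 0.0567]
tcp_rot: [-3.142, 0.004, -0.037]
ft_force: [-6.0, -1.3, 2.2]
width: 0.403
grip_force: 2.9
```

Catch resistance (6 N) is showing, so I continue gently.

Request:
apply_moves(motion=[[[0.15,0,0],[0,0,0],-0.2],[[0.3,0,0],[0,0,0],-0.2],[[0.45,0,0],[0,0,0],-0.2],[[0.6,0,0],[0,0,0],-0.2],[[0.6,0,0],[0,0,0],-0.2]])

```text
t: 20.7
tool_pos: [0.6717, -0.0075, 0.0567]
tcp_rot: [-3.142, 0.004, -0.037]
ft_force: [-8.6, -0.3, 5.4]
width: 0.399
grip_force: 4.3
```

```bash
python3 - <<'E'
from look import *
for i in range(3): s=r.sense(); print(s["t"],s["tool_pos"].round(4),s["ft_force"].round(1)); r.grab_frame("scene")
E
```

```text
20.7 [ 0.6717 -0.0075  0.0567] [-8.6 -0.3  5.4]
20.75 [ 0.6717 -0.0075  0.0568] [-9.3 -0.6  5.3]
20.8 [ 0.6717 -0.0074  0.0567] [-8.2 -0.2  5.1]
```

Request:
apply_moves(motion=[[[-1,0,0],[0,0,0],-0.2],[[-4,0,0],[0,0,0],-0.2],[[-8,0,0],[0,0,0],-0.2],[[-13,0,-4],[0,0,0],-0.2],[[-17,0,-10],[0,0,0],-0.2]])

```text
t: 21.48
tool_pos: [0.5072, -0.0009, 0.1472]
tcp_rot: [-3.141, 0.003, -0.037]
ft_force: [1.0, 0.4, 1.3]
width: 0.401
grip_force: 0.0
```

```bash
python3 - <<'E'
from look import *
s=r.sense(); print(s["t"],s["tool_pos"].round(4),s["ft_force"].round(1))
c=r.calibration("wrist"); im,d=r.grab_frame("wrist"); save("wend",im)
v,u=np.mgrid[0:230,0:640]; v=v.ravel();u=u.ravel(); k=d[v,u]>0
P=world("wrist",np.c_[u,v][k],d[v,u][k],c)
for a in(-.1,-.05,0,.05,.1):
    m=(P[:,2]>.08)&(P[:,2]<.1)&(abs(P[:,1]-a)<.01)
    if m.sum()>5: print(a,"top x",np.percentile(P[m,0],[0.5,50,99]).round(4),P[m,2].max().round(4))
im,d=r.grab_frame("top")
print([(np.round(o["centre"],4),o["conf"]) for o in r.spot_point("drawer_front","top")[:1]],[(np.round(o["centre"],4),o["conf"]) for o in r.spot_point("unit","top")[:1]])
E
```

```text
21.475 [ 0.5072 -0.0009  0.1472] [1.  0.4 1.3]
[(array([ 0.682 , -0.0121,  0.0473]), 0.81)] [(array([ 0.6944, -0.0105, -0.0021]), 0.69)]
```

View pics/wend.png

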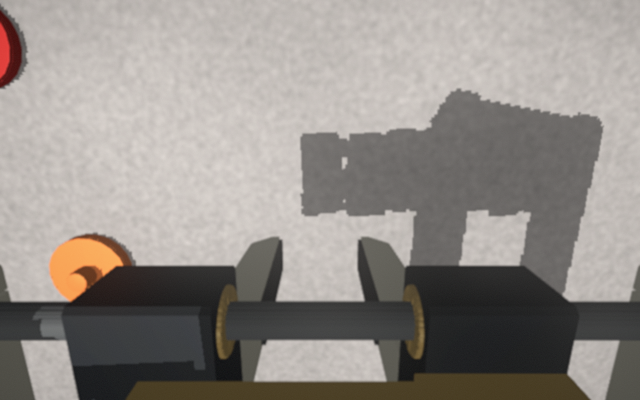

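The wrist view shows bare table where the drawer was. I'll raise the arm to check the panel against the unit.

Request:
apply_moves(motion=[[[2,0,-5],[0,0,0],-0.2],[[6,0,-9],[0,0,0],-0.2],[[8,0,-9],[0,0,0],-0.2],[[8,0,-9],[0,0,0],-0.2],[[8,0,-9],[0,0,0],-0.2]])

```text
t: 22.3
tool_pos: [0.5889, -0.0042, 0.2354]
tcp_rot: [-3.141, 0.004, -0.037]
ft_force: [-0.2, -0.6, -1.5]
width: 0.397
grip_force: 0.0
```

```bash
python3 - <<'E'
from look import *
s=r.sense(); print(s["t"],s["tool_pos"].round(4))
c=r.calibration("wrist"); im,d=r.grab_frame("wrist"); save("wend2",cv2.resize(im[0:200],None,fx=1.25,fy=1.25))
for u in (200,320,440):
    v=np.arange(5,200); k=d[v,u]>0; v=v[k]; P=world("wrist",np.c_[np.full(len(v),u),v],d[v,u],c)
    m=(P[:,2]>.07)
    print(u,[(int(a),round(p[0],4),round(p[2],4),im[a,u].tolist()) for a,p in zip(v[m],P[m])][-14:])
E
```

```text
22.3 [ 0.5889 -0.0042  0.2354]
200 [(67, np.float64(0.6919), np.float64(0.0886), [237, 239, 220]), (68, np.float64(0.6911), np.float64(0.089), [237, 239, 220]), (69, np.float64(0.6903), np.float64(0.0891), [237, 240, 222]), (70, np.float64(0.6897), np.float64(0.0883), [237, 240, 221]), (71, np.float64(0.6889), np.float64(0.0887), [237, 241, 222]), (72, np.float64(0.688), np.float64(0.0899), [237, 242, 223]), (73, np.float64(0.6873), np.float64(0.0899), [238, 242, 224]), (74, np.float64(0.6866), np.float64(0.0897), [236, 239, 220]), (75, np.float64(0.6859), np.float64(0.0891), [228, 228, 198]), (76, np.float64(0.6852), np.float64(0.0884), [190, 186, 161]), (77, np.float64(0.6848), np.float64(0.0836), [137, 135, 117]), (78, np.float64(0.684), np.float64(0.0836), [95, 95, 85]), (79, np.float64(0.6832), np.float64(0.0841), [78, 79, 72]), (80, np.float64(0.683), np.float64(0.0765), [81, 82, 72])]
320 [(67, np.float64(0.6884), np.float64(0.09), [238, 235, 213]), (68, np.float64(0.6876), np.float64(0.0909), [237, 234, 212]), (69, np.float64(0.6868), np.float64(0.0913), [237, 235, 213]), (70
[... 850 characters left out ...]
, [232, 228, 202]), (70, np.float64(0.6828), np.float64(0.0898), [232, 228, 203]), (71, np.float64(0.682), np.float64(0.0902), [233, 229, 203]), (72, np.float64(0.6813), np.float64(0.0899), [233, 229, 203]), (73, np.float64(0.6806), np.float64(0.0896), [234, 229, 204]), (74, np.float64(0.6798), np.float64(0.0903), [233, 229, 204]), (75, np.float64(0.679), np.float64(0.0906), [230, 227, 199]), (76, np.float64(0.6784), np.float64(0.0881), [219, 212, 183]), (77, np.float64(0.6776), np.float64(0.0885), [180, 176, 151]), (79, np.float64(0.6764), np.float64(0.0837), [86, 83, 74]), (80, np.float64(0.6756), np.float64(0.084), [71, 69, 62]), (81, np.float64(0.6751), np.float64(0.0763), [75, 72, 64])]
```

View pics/wend2.png

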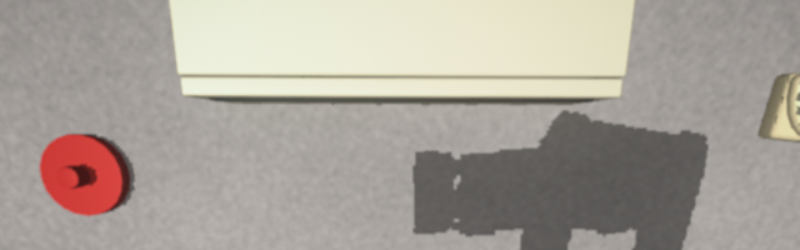

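The panel is flush against the unit: the seam is at row 75 of the crop, and the panel's 12 mm is all that stands in front of it. The red lid and the cast show undisturbed, so I'm handing the job in.

```bash
python3 -c "
from plant import r
print(r.hand_in())"
```

```text
the job is handed in; nothing more can be done
None
```

The job is handed in: both lids measured flat and fully on their pots before the push, the drawer is seated against its stop, and the red lid, plaster cast and spatula were left alone; I could not see the lids again once the drawer was closed.

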